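# Dry-fit a ceramic lamp column on its mandrel

### The job

Dry-fit the painted ceramic lamp column on the stand's horizontal rod: slide the straight drum on first until it presses against the metal stop collar, then the bulging piece against the drum, then push the domed end cap, open mouth first, onto the rod's end until it presses the whole stack together with no gaps. The ceramic is brittle: feel for each stop, press each piece home with a definite but gentle 5 to 10 N beyond what it takes to slide it, and never press ceramic on ceramic or collar with more than 15 N. Let go of everything, and leave the red cup, the tape roll and the bottle where they stand.

Things in the scene. Friction and masses are not known exactly. Their poses are not given: they have to be found in the camera images.
- stand: Fixed wooden stand, 120 mm tall, with a steel rod, 20 mm diameter, held at its post only. Origin on the bench under the post; x runs level along the rod from post to free end, z up. Rod axis 100 mm above the bench. Base board 150 x 90 x 12 mm. An aluminium stop collar (36 mm diameter) is on the rod: its face, which the drum must touch, lies anywhere from x = 30 to 44 mm; it is not measured.
- rod_tip (a point): Centre of the rod's free end, at x = 150, z = 100 mm in the stand's frame; the last 9 mm taper to 12 mm diameter. Under the rod, 120 to 143 mm from the origin, a sprung brass shoe stands out 4 mm: it clears the bores of drum and bulb, but rubs in the cap's bore, which takes a steady push of about 2 to 5 N and then holds the cap by friction.
- drum: White ceramic drum, a straight cylinder with blue painted lines and dots: 52 mm diameter, 40 mm long, bore 28 mm right through, about 130 g. Origin at its centre, x along the bore; either end may go first. It starts lying level, bore axis 42 mm up, on a plywood cradle 36 mm wide, 20 mm high. Hung free on the rod its axis sits about 4 mm below the rod's.
- bulb: White ceramic barrel-shaped piece, blue lines and dots: 56 mm diameter over its middle 18 mm, narrowing to 41 mm at both ends, 44 mm long, bore 28 mm right through, about 120 g. Origin at its centre, x along the bore; either end may go first. It starts lying level, bore axis 44 mm up, on a like cradle. Hung free on the rod its axis sits about 4 mm below the rod's.
- cap: White ceramic end cap, blue lines and dots: skirt 48 mm diameter, 38 mm long, with a blind bore 22 mm wide, 38 mm deep; a dome and small knob close the other end; 60 mm long in all, about 100 g. Origin on the axis 19 mm behind the open mouth's rim; x points from mouth to dome. It starts lying level, axis 40 mm up, on a like cradle. On the rod its x runs the same way as the stand's x.
- cup: Bystander: open red plastic cup, 72 mm across, 100 mm high, standing; origin under its centre. Leave alone.
- tape: Bystander: roll of paper tape lying flat, 90 mm across, 38 mm high; origin under its centre. Leave alone.
- bottle: Bystander: grey squeeze bottle, 52 mm across, 130 mm high, standing; origin under its centre. Leave alone.
There are look-alikes about, which are no part of the job. What is shaped like the drum but pink is not meant. Leave any purple look-alike of the cap alone.

How it is judged (in metres and radians):
On the way, in this order (a step that is already met when the one before it is completed fails the run):
1. the drum is on the rod and pressed against the collar with over 3 N (x of drum in the frame of stand between 0.047 and 0.0665 m and y of drum in the frame of stand between -0.006 and 0.006 m and z of drum in the frame of stand between 0.09 and 0.106 m and angle between the x axis of drum and the x axis of stand, either way round below 0.15 rad and contact force between drum and stand above 3 N), for 0.1 s.
2. the bulb is on the rod and pressed against the drum with over 3 N (x of drum in the frame of stand between 0.047 and 0.0665 m and y of drum in the frame of stand between -0.006 and 0.006 m and z of drum in the frame of stand between 0.09 and 0.106 m and angle between the x axis of each of drum, bulb and the x axis of stand, either way round below 0.15 rad and x of bulb in the frame of stand between 0.089 and 0.1105 m and y of bulb in the frame of stand between -0.006 and 0.006 m and z of bulb in the frame of stand between 0.09 and 0.106 m and distance between bulb and drum below 0.044 m and contact force between bulb and drum above 3 N), for 0.1 s.
3. the cap is on the rod's end and presses the closed stack against the collar with over 2.5 N (x of drum in the frame of stand between 0.047 and 0.0665 m and y of drum in the frame of stand between -0.006 and 0.006 m and z of drum in the frame of stand between 0.09 and 0.106 m and angle between the x axis of each of drum, bulb, cap and the x axis of stand, either way round below 0.15 rad and x of bulb in the frame of stand between 0.089 and 0.1105 m and y of bulb in the frame of stand between -0.006 and 0.006 m and z of bulb in the frame of stand between 0.09 and 0.106 m and x of cap in the frame of stand between 0.13 and 0.1515 m and y of cap in the frame of stand between -0.006 and 0.006 m and z of cap in the frame of stand between 0.09 and 0.106 m and distance between bulb and drum below 0.044 m and distance between cap and bulb below 0.043 m and contact force between cap and bulb above 2.5 N and contact force between bulb and drum above 2.5 N and contact force between drum and stand above 2.5 N), for 0.1 s.
At the end, for the whole second after the job is handed in: drum, bulb and cap sit on the rod in this order from the collar, within 6 mm sideways of its axis and level within 0.15 rad, the drum in the collar's zone, gaps between drum, bulb and cap at most 2 mm, all at rest and released (x of drum in the frame of stand between 0.047 and 0.0665 m and y of drum in the frame of stand between -0.006 and 0.006 m and z of drum in the frame of stand between 0.09 and 0.106 m and angle between the x axis of each of drum, bulb, cap and the x axis of stand, either way round below 0.15 rad and x of bulb in the frame of stand between 0.089 and 0.1105 m and y of bulb in the frame of stand between -0.006 and 0.006 m and z of bulb in the frame of stand between 0.09 and 0.106 m and x of cap in the frame of stand between 0.13 and 0.1515 m and y of cap in the frame of stand between -0.006 and 0.006 m and z of cap in the frame of stand between 0.09 and 0.106 m and distance between bulb and drum below 0.044 m and distance between cap and bulb below 0.043 m and linear speed of each of drum, bulb, cap below 0.01 m/s); the robot touches nothing.
It fails at once if a ceramic piece is pressed too hard: over 18 N between drum and stand, drum and bulb, bulb and cap, or over 25 N between cap and stand, bulb and stand (contact force between drum and stand above 18 N or contact force between bulb and drum above 18 N or contact force between cap and bulb above 18 N or contact force between any of cap, bulb and stand above 25 N).
It fails at once if a bystander (cup, tape roll or bottle) is shifted by over 20 mm (distance of any of cup, tape, bottle from where it was at the start of the episode above 0.02 m).
It fails at once if the cup or the bottle is tipped (angle between any of cup, bottle's own z axis and vertical above 0.35 rad).
It also fails if it takes over 72 s, if anything falls off the work surface, if the arm or the gripper's body presses on something with over 40 N, if the wrist force passes 120 N, or if a joint passes its speed limit or range.

### The arm

A 6-joint arm with a two-finger parallel gripper is mounted at the origin on the work surface. World frame = base frame: x ahead of the robot, y to its left, z up, the work surface at z = 0. Lengths are in mm, angles in degrees, forces in N, time in s.
With the tool pointing down it reaches from about 350 to 850 mm from the base axis. Payload 8.1 kg.
Tool frame: the origin (TCP) lies midway between the tips of the shut fingers; the grasp point (between the pads) lies grip_depth behind it (grip_depth is the distance from the TCP to the grasp point, in mm); z points along the fingers, y is the line along which they close (so a half turn about z gives the same grasp; the last joint's range is limited). The gripper opens to 85 mm and grips with 20 to 120 N. Pads are 22 mm wide; open, the fingers measure 114 mm over their backs; the gripper's body (76 mm by 85 mm) begins 54 mm behind the grasp point. The pads swing forward as they close: fully open they stand 13 mm farther back than shut.
Start: joints at [61.226, 7.471, 85.268, -0, 87.261, -4.893], TCP at [242.882, 548.647, 231.292] pointing down, gripper open.
Joint ranges: [-169.43, 169.43], [-51.17, 129.36], [1.28, 143.12], [-76.62, 256.62], [0, 156.53], [-152.29, 152.29]. Speed limits (degrees/s): [136.94, 136.94, 159.86, 180, 180, 180].

### API

Orientations are given as [roll, pitch, yaw] about the fixed x, y, z axes, in that order (R = Rz(yaw) Ry(pitch) Rx(roll)).
In Python, from bench import sense, snapshot, hand_in, grip_depth gives the robot as it stands. The module is installed in compiled form; this text tells all that it offers.
- The arm moves only by the tool apply_moves, never from a script. Its argument "series" is text: rows parted by semicolons, each of 5 numbers parted by spaces: the shift along the tool's x, y, z each as a share of 0.3 m, from -1 to 1, then the turn about the tool's z as a share of 2 rad, from -1 to 1, then the gripper's target within -1 to 1 (shut at 1, half-way at 0, fully open at -1). In form: tx ty tz twist gripper; .... A call has 1 to 5 rows; each row shifts and turns the commanded pose from where the row before left it, along the tool's axes as they then stand; what a row does not reach is not made up. A row lasts 1/12 s, in which the tool goes at most 41.7 mm and 7.16 degrees, less where a joint would pass 70% of its speed; a pose out of reach is approached as far as the arm can. A call with a number of a shift or a turn outside -1 to 1 is refused whole. A call with a gripper value outside its range is refused whole. The fingers move at their own pace and stop on an object; "squeeze" is the grip in N (left out, the last holds). Time passes only in rows, so rows that do not move let the fingers close. It gives the time, the measured TCP pose, the force, the opening and the grip force at its end, in the units of the state.
- sense(): the state, without advancing time (a new reading comes with each control period).
- snapshot(name): name is "side" or "top"; returns a dict with "frame" (420x560x3 uint8, blue, green, red), "depth" (420x560 float32, mm along the optical axis (not along the pixel's ray), 0 where there is no reading), "intrinsics" (3x3 intrinsics, pixels), "extrinsics" (4x4, takes a point from camera to world coordinates). Camera axes: x right, y down, z forward; pixel columns grow to the right and rows downward; lengths in mm; the calibration is good to about 2 mm. A picture is of the moment at which its call begins.
- hand_in(): hands the job in; it is judged then, once.
The state is a dict: "time": time; "joint_pos": joint angles; "qd": joint speeds; "joint_efforts": joint torques, N m; "tool_pos": TCP position; "tcp_rot": TCP orientation; "ft_force": force on the tool from outside, world axes, zero at the start; "wrist_torque": the same for the moment, N m; "finger_gap": finger opening in mm; "grip_force": force on a finger pad.
Only numpy, scipy, OpenCV 4.12 (cv2) and the standard library are available. Lean on these libraries where they do the work, as an engineer would, in place of code of your own. Each camera call takes 0.05 s, during which the arm holds its last target. There are 200 camera calls.

## Working session

There is one attempt and no reset: what is moved stays moved. The work goes in short steps, Python scripts to look and compute and a tool call to move; the robot and the scene stay as the last step left them, time stands still between calls to the robot, and variables do not carry over. Pictures are saved under pics/ and viewed, at most 10 in all, crops included, and the job is handed in when it is done.

Besides the shell and the picture viewer there is one more tool, called after "Request:" by a JSON object that holds its "op" and its "data". apply_moves: Moves the arm, as the interface text tells. Its arguments: {"type":"object","properties":{"series":{"type":"string"},"squeeze":{"type":"number"}},"required":["series"]}

```bash
mkdir -p pics; python3 - <<'E'
from bench import *
import cv2,numpy as np
s=sense();print(s,grip_depth)
for n in("side","top"):
    d=snapshot(n);cv2.imwrite(f"pics/{n}0.png",d["frame"]);np.savez(f"{n}0.npz",**d);print(n,d["intrinsics"].tolist(),d["extrinsics"].round(3).tolist())
E
```

```text
{'time': 0.0, 'joint_pos': array([ 6.12243046e+01,  7.51647550e+00,  8.53288957e+01, -2.06130517e-03,
        8.72612126e+01, -4.89222653e+00]), 'qd': array([ 0.06126882, -0.03685621, -0.01127457,  0.10964808,  0.02101861,
       -0.05724958]), 'joint_efforts': array([-2.53896142e-03, -5.69380689e+01, -5.00563037e+01, -2.87316252e-04,
        1.45427583e-02, -2.48115623e-05]), 'tool_pos': array([242.64606602, 548.14861989, 230.23384998]), 'tcp_rot': array([-1.79893629e+02, -7.03838398e-03,  1.56116625e+02]), 'ft_force': array([-0.25468818, -0.04081784, -0.01348954]), 'wrist_torque': array([-0.03322623, -0.04339337, -0.02072343]), 'grip_force': 0.0, 'finger_gap': 85.52473751047813} 18.700000000000003
side [[540.0080261395893, 0.0, 286.36204912902156], [0.0, 540.0080261395893, 201.16688468937204], [0.0, 0.0, 1.0]] [[0.884, -0.355, 0.305, 269.679], [-0.467, -0.649, 0.601, -710.049], [-0.015, -0.673, -0.739, 906.839], [0.0, 0.0, 0.0, 1.0]]
top [[389.83773792713197, 0.0, 278.86380173164315], [0.0, 389.83773792713197, 214.78276971186514], [0.0, 0.0, 1.0]] [[-0.026, -0.993, 0.115, 491.89], [-1.0, 0.025, -0.01, -21.45], [0.007, -0.115, -0.993, 1023.382], [0.0, 0.0, 0.0, 1.0]]
```

View pics/side0.png

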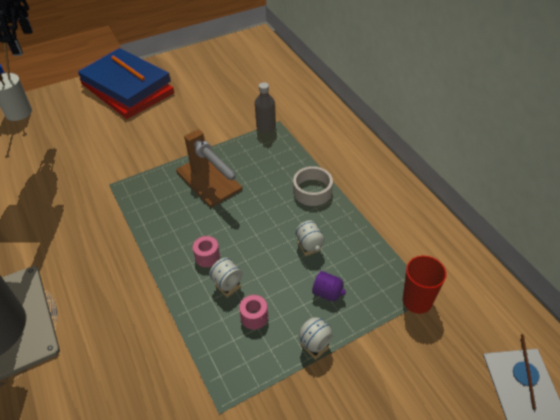

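View pics/top0.png

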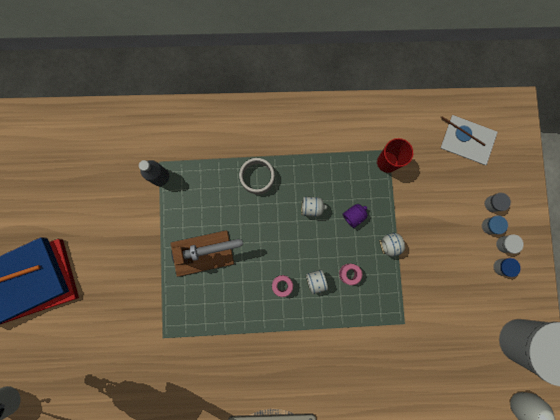

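The top view shows the stand's post near (190,250), with the rod running right to (240,244). The white pieces are at (313,207), (392,245) and (317,282). The pink look-alikes are at (283,287) and (351,274), and the purple one is at (356,216). I'll zoom in on the white pieces to tell them apart.

```bash
cat > h.py <<'E'
import numpy as np,cv2
def load(n): return dict(np.load(n))
def pts(d):
    K=d["intrinsics"];E=d["extrinsics"];Z=d["depth"].astype(float)
    v,u=np.mgrid[:Z.shape[0],:Z.shape[1]]
    P=np.stack([(u-K[0,2])/K[0,0]*Z,(v-K[1,2])/K[1,1]*Z,Z],-1)@E[:3,:3].T+E[:3,3]
    P[Z==0]=np.nan
    return P
E
python3 - <<'E'
from h import *
t=load("top0.npz");s=load("side0.npz")
f=lambda d,u,v,w:cv2.resize(d["frame"][v-w:v+w,u-w:u+w],(260,260),interpolation=cv2.INTER_CUBIC)
a=np.hstack([f(t,313,207,22),f(t,392,245,22),f(t,317,282,22)])
b=np.hstack([f(s,310,238,26),f(s,316,337,26),f(s,226,276,26)])
cv2.imwrite("pics/z.png",np.vstack([a,b]))
for n,d,bx in(("top",t,[(313,207),(392,245),(317,282)]),("side",s,[(310,238),(316,337),(226,276)])):
    P=pts(d)
    hsv=cv2.cvtColor(d["frame"],cv2.COLOR_BGR2HSV)
    for u,v in bx:
        w=24;q=P[v-w:v+w,u-w:u+w].reshape(-1,3);h=hsv[v-w:v+w,u-w:u+w].reshape(-1,3)
        m=(q[:,2]>25)&~((h[:,1]>120)&((h[:,0]>140)|(h[:,0]<5)))
        q=q[m];c,sz,an=cv2.minAreaRect(q[:,:2].astype(np.float32))
        print(n,u,v,len(q),q.max(0).round(),q.min(0).round(),np.round(c),np.round(sz),round(an,1))
    # stand
    m=(P[...,2]>70)
    x,y=(205,250) if n=="top" else (210,165)
    w=50;q=P[y-w:y+w,x-w:x+w].reshape(-1,3);q=q[(q[:,2]>80)&(q[:,2]<130)]
    c,sz,an=cv2.minAreaRect(q[:,:2].astype(np.float32));print(n,"stand",len(q),np.round(c),np.round(sz),an,cv2.fitLine(q[:,:2].astype(np.float32),cv2.DIST_HUBER,0,.01,.01).ravel(), q.min(0).round(),q.max(0).round())
E
```

```text
top 313 207 392 [651. -89.  69.] [ 602. -149.   25.] [ 626. -120.] [58. 48.] 85.7
top 392 245 425 [ 552. -288.   78.] [ 496. -337.   26.] [ 525. -313.] [56. 44.] 13.4
top 317 282 366 [465. -94.  73.] [ 409. -182.   25.] [ 442. -141.] [52. 86.] 12.8
top stand 768 [522. 140.] [ 40. 166.] 11.349690437316895 [ 1.9006242e-01 -9.8177201e-01  5.2040039e+02  1.4325017e+02] [488.  58.  80.] [544. 223. 124.]
side 310 238 645 [647. -90.  67.] [ 598. -153.   25.] [ 621. -122.] [62. 47.] 85.3
side 316 337 853 [ 549. -293.   76.] [ 492. -341.   25.] [ 519. -316.] [54. 45.] 13.6
side 226 276 858 [463. -47.  72.] [ 404. -192.   25.] [ 432. -119.] [ 52. 149.] 14.5
side stand 832 [515. 135.] [ 42. 165.] 7.981596946716309 [ 2.2791158e-01 -9.7368181e-01  5.1319342e+02  1.3818193e+02] [484.  54.  80.] [540. 219. 124.]
```

View pics/z.png

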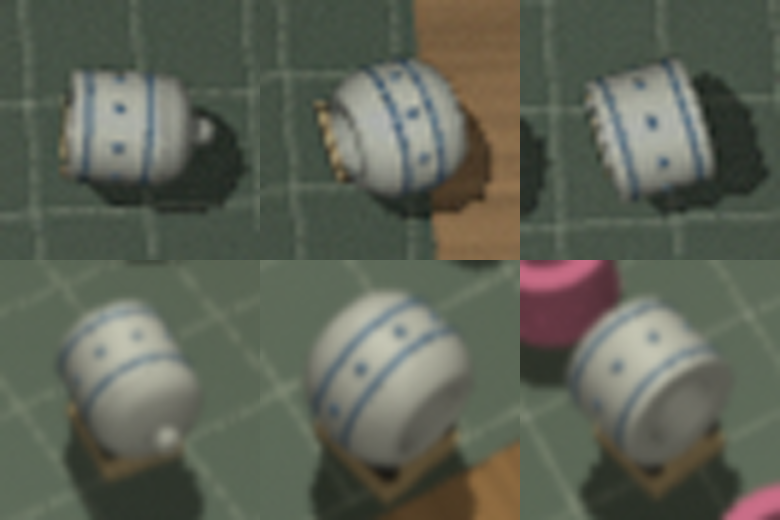

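The zoom identifies them: the cap is at top (313,207) with its knob pointing right (world -y), the bulb is at (392,245), and the drum is at (317,282), beside a pink ring. Next I'll fit axes to the depth points.

```bash
cat >> h.py <<'E'
from scipy.optimize import least_squares
def sel(d,c,R,zlo,zhi,nopink=True):
    P=pts(d);h=cv2.cvtColor(d["frame"],cv2.COLOR_BGR2HSV)
    m=(np.hypot(P[...,0]-c[0],P[...,1]-c[1])<R)&(P[...,2]>zlo)&(P[...,2]<zhi)
    if nopink: m&=~((h[...,1]>90)&((h[...,0]>130)|(h[...,0]<25)))
    return P[m]
def fitcyl(q,r,ang,h):
    """axis: lateral offset, yaw, height about centroid -> centre(at mid extent), yaw deg, height, extent"""
    c=q[:,:2].mean(0)
    def f(p):
        u=np.array([np.cos(p[1]),np.sin(p[1])]);n=np.array([-u[1],u[0]])
        return np.hypot((q[:,:2]-c)@n-p[0],q[:,2]-p[2])-r
    p=least_squares(f,[0,np.radians(ang),h],loss="soft_l1",f_scale=1).x
    u=np.array([np.cos(p[1]),np.sin(p[1])]);n=np.array([-u[1],u[0]])
    s=(q[:,:2]-c)@u;k=np.abs(f(p))<3;lo,hi=s[k].min(),s[k].max()
    return c+n*p[0]+u*(lo+hi)/2,np.degrees(p[1]),p[2],hi-lo,np.abs(f(p)).mean(),u
E
python3 - <<'E'
from h import *
for n in("top","side"):
    d=load(n+"0.npz")
    for nm,c,R,zl,zh,r,a,h in(("drum",(438,-144),36,30,80,26,-77,42),("bulb",(522,-314),36,30,80,28,-77,44),("cap",(624,-121),36,30,80,24,-94,40),("rod",(508,92),42,80,118,10,-78,100)):
        q=sel(d,c,R,zl,zh)
        if nm=="bulb":
            u=np.array([np.cos(np.radians(-77)),np.sin(np.radians(-77))]);s=(q[:,:2]-q[:,:2].mean(0))@u;
            full=s.min(),s.max()
            q2=q[abs(s-(s.min()+s.max())/2)<9]
            print("bulb ext",full)
            q=q2
        C,a,h,L,e,u=fitcyl(q,r,a,h)
        print(n,nm,len(q),C.round(1),"yaw",round(a,1),"h",round(h,1),"L",round(L,1),"err",round(e,2))
        if nm=="rod": s=(q[:,:2]-C)@u;print(" end",(C+u*s.max()).round(1), "start",(C+u*s.min()).round(1))
E
```

```text
top drum 233 [ 438. -123.] yaw -76.3 h 42.5 L 30.6 err 1.06
bulb ext (np.float64(-18.613647579677504), np.float64(25.44366896372809))
top bulb 165 [ 524.2 -313. ] yaw -77.7 h 44.8 L 17.8 err 1.08
top cap 385 [ 626.5 -114.5] yaw -93.1 h 40.6 L 46.7 err 2.24
top rod 247 [530.1  97.9] yaw -78.6 h 100.8 L 75.2 err 1.07
 end [537.8  59.7] start [522.7 134.8]
side drum 545 [ 434.7 -125.1] yaw -76.6 h 42.6 L 33.6 err 3.39
bulb ext (np.float64(-27.064560132188937), np.float64(18.149960686272077))
side bulb 323 [ 521.3 -315.7] yaw -78.2 h 44.6 L 18.7 err 1.0
side cap 637 [ 623.9 -116.3] yaw -84.7 h 39.8 L 52.2 err 3.56
side rod 258 [527.   96.7] yaw -77.9 h 100.6 L 76.5 err 1.25
 end [535.2  58.4] start [519.  134.1]
```

```bash
python3 - <<'E'
from h import *
for n in("top","side"):
    d=load(n+"0.npz")
    for nm,c,R,r,a,h in(("drum",(436,-122),33,26,-77,42),("cap",(624,-108),26,24,-90,40),("rod",(528,97),50,10,-78,100)):
        q=sel(d,c,R,44 if nm!="rod" else 88,80 if nm!="rod" else 114)
        if n=="side" and nm!="rod": q=q[q[:,2]>52]
        for _ in range(3):
            C,a,h,L,e,u=fitcyl(q,r,a,h)
            nn=np.array([-u[1],u[0]]);res=np.hypot((q[:,:2]-C)@nn,q[:,2]-h)-r;q=q[abs(res)<2.5]
        s=(q[:,:2]-C)@u
        print(n,nm,len(q),C.round(1),"yaw",round(a,1),"h",round(h,1),"L",round(L,1),"err",round(e,2),"ends",(C+u*s.min()).round(1),(C+u*s.max()).round(1))
E
```

```text
top drum 317 [ 436.8 -118.7] yaw -75.6 h 42.5 L 39.3 err 0.9 ends [431.9 -99.7] [ 441.7 -137.7]
top cap 254 [ 626.4 -112.4] yaw -94.7 h 41.0 L 42.8 err 1.05 ends [628.1 -91.1] [ 624.6 -133.8]
top rod 288 [528.7 104. ] yaw -79.1 h 100.7 L 86.2 err 0.91 ends [520.6 146.3] [536.9  61.7]
side drum 395 [ 434.  -121.2] yaw -75.5 h 42.4 L 40.7 err 0.89 ends [ 428.9 -101.5] [ 439.1 -140.8]
side cap 274 [ 623.1 -112.9] yaw -94.7 h 40.7 L 40.5 err 0.97 ends [624.8 -92.7] [ 621.5 -133. ]
side rod 261 [526.1  99.8] yaw -79.1 h 100.6 L 91.5 err 0.9 ends [517.4 144.7] [534.8  54.9]
```

```bash
cat > go.py <<'E'
import sys,numpy as np
from bench import sense
# usage: go.py x y z yaw [nocam] -> shift in tool shares from measured pose
s=sense();p=s["tool_pos"];yaw=np.radians(s["tcp_rot"][2])
t=np.array(list(map(float,sys.argv[1:4])));d=t-p
c,n=np.cos(yaw),np.sin(yaw)
dx,dy,dz=c*d[0]+n*d[1],n*d[0]-c*d[1],-d[2]
tw=np.degrees(yaw)-float(sys.argv[4]) if len(sys.argv)>4 else 0
print("t",round(s["time"],2),"pos",p.round(1),"rot",s["tcp_rot"].round(1),"F",s["ft_force"].round(2),"gap",round(s["finger_gap"],1))
print("shares",np.round([dx/300,dy/300,dz/300],4),"twist",round(np.radians(tw)/2,4),"q",s["joint_pos"].round(0))
E
```

Request:
{"op": "apply_moves", "data": {"series": "0 0 0 0.0563 -1;0 0 0 0.0563 -1;0 0 0 0.0563 -1;0 0 0 0.0563 -1;0 0 0 0.0563 -1", "squeeze": 35}}

```text
time: 0.52
tool_pos: [242.7, 548.3, 230.6]
tcp_rot: [-179.9, 0.0, 123.5]
ft_force: [0.6, -0.1, 0.4]
finger_gap: 85.2
grip_force: 0.0
```

Request:
{"op": "apply_moves", "data": {"series": "0 0 0 0.0563 -1;0 0 0 0.0563 -1;0 0 0 0.0563 -1;-0.1 0.003 0 0 -1;-0.116 0.003 0 0 -1"}}

```text
time: 0.93
tool_pos: [260.1, 486.4, 230.0]
tcp_rot: [-179.9, 0.1, 104.6]
ft_force: [1.4, -0.9, 0.5]
finger_gap: 85.7
grip_force: 0.0
```

Request:
{"op": "apply_moves", "data": {"series": "-0.116 0.003 0.01 0 -1;-0.116 0.003 0.01 0 -1;-0.116 0.003 0.01 0 -1;-0.116 0.003 0.01 0 -1;-0.116 0.003 0.01 0 -1"}}

```text
time: 1.35
tool_pos: [308.6, 317.4, 215.7]
tcp_rot: [-180.0, 0.0, 104.5]
ft_force: [0.6, 0.2, 0.3]
finger_gap: 85.3
grip_force: 0.0
```

Request:
{"op": "apply_moves", "data": {"series": "-0.116 0.003 0.01 0 -1;-0.116 0.003 0.01 0 -1;-0.116 0.003 0.01 0 -1;-0.116 0.003 0.01 0 -1;-0.116 0.003 0.01 0 -1"}}

```text
time: 1.77
tool_pos: [356.6, 150.1, 200.9]
tcp_rot: [-180.0, 0.0, 104.5]
ft_force: [0.9, 0.2, 0.2]
finger_gap: 85.0
grip_force: 0.0
```

Request:
{"op": "apply_moves", "data": {"series": "-0.116 0.003 0.01 0 -1;-0.116 0.003 0.01 0 -1;-0.116 0.003 0.01 0 -1;-0.116 0.003 0.01 0 -1;0 0 0 0 -1"}}

```text
time: 2.18
tool_pos: [395.5, 12.7, 188.5]
tcp_rot: [-179.9, 0.1, 104.2]
ft_force: [-0.6, -0.0, -0.0]
finger_gap: 85.4
grip_force: 0.0
```

```bash
python3 go.py 435.5 -120 20 104.5
```

```text
t 2.18 pos [395.5  12.7 188.5] rot [-1.799e+02  1.000e-01  1.042e+02] F [-0.63 -0.01 -0.02] gap 85.4
shares [-0.4615  0.0206  0.5616] twist -0.0025 q [ -5. -25. 119.  -0.  86. -20.]
```

Request:
{"op": "apply_moves", "data": {"series": "-0.1154 0.005 0.04 0 -1;-0.1154 0.005 0.04 0 -1;-0.1154 0.005 0.04 0 -1;-0.1154 0.0056 0.04 0 -1;0 0 0.05 0 -1"}}

```text
time: 2.6
tool_pos: [437.2, -119.5, 126.4]
tcp_rot: [179.9, 0.2, 104.3]
ft_force: [0.6, 0.3, 0.4]
finger_gap: 85.6
grip_force: 0.0
```

Request:
{"op": "apply_moves", "data": {"series": "0 0 0.08 0 -1;0 0 0.08 0 -1;0 0 0.07 0 -1;0 0 0.06 0 -1;0 0 0.04 0 -1"}}

```text
time: 3.02
tool_pos: [434.1, -113.8, 24.8]
tcp_rot: [-179.8, -0.1, 104.5]
ft_force: [0.4, -0.2, 0.5]
finger_gap: 85.4
grip_force: 0.0
```

Request:
{"op": "apply_moves", "data": {"series": "0 0 0.02 0 -1;0 0 0 0 -1;0 0 0 0 -1"}}

```text
time: 3.27
tool_pos: [435.7, -114.5, 21.4]
tcp_rot: [-180.0, -0.0, 104.5]
ft_force: [1.2, -0.2, 0.3]
finger_gap: 85.6
grip_force: 0.0
```

```bash
python3 go.py 435.5 -120 20 104.5;python3 - <<'E'
from bench import *
import cv2,numpy as np
for n in("side","top"):
    d=snapshot(n);np.savez(f"{n}1.npz",**d)
    u,v=(228,272) if n=="side" else (317,282)
    w=45;cv2.imwrite(f"pics/c1{n}.png",cv2.resize(d["frame"][v-w:v+w,u-w:u+w],(400,400),interpolation=cv2.INTER_CUBIC))
cv2.imwrite("pics/c1.png",np.hstack([cv2.imread("pics/c1side.png"),cv2.imread("pics/c1top.png")]))
E
```

```text
t 3.27 pos [ 435.7 -114.5   21.4] rot [-180.    -0.   104.5] F [ 1.23 -0.17  0.33] gap 85.6
shares [-0.0176 -0.0054  0.0048] twist 0.0002 q [-21.  -3. 120.   0.  64. -36.]
```

View pics/c1.png

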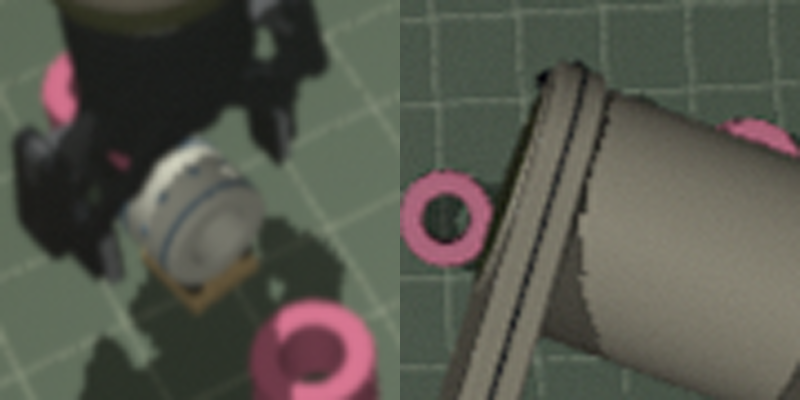

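The side crop shows the open fingers straddling the drum (crop ~(200,210)), clear of both pink rings. I'll centre, close and lift.

Request:
{"op": "apply_moves", "data": {"series": "-0.0176 -0.005 0.004 0 -1;0 0 0 0 1;0 0 0 0 1;0 0 0 0 1;0 0 0 0 1"}}

```text
time: 3.78
tool_pos: [435.8, -120.4, 20.6]
tcp_rot: [180.0, 0.0, 104.5]
ft_force: [-2.5, -0.1, 4.7]
finger_gap: 50.3
grip_force: 35.5
```

Request:
{"op": "apply_moves", "data": {"series": "0 0 0 0 1;0 0 0 0 1;0 0 0 0 1;0 0 0 0 1"}}

```text
time: 4.12
tool_pos: [435.8, -120.4, 20.5]
tcp_rot: [180.0, 0.0, 104.5]
ft_force: [-3.2, -0.3, 5.6]
finger_gap: 50.3
grip_force: 35.7
```

```bash
python3 go.py 435.5 -120 20 104.5
```

```text
t 4.12 pos [ 435.8 -120.4   20.5] rot [180.    0.  104.5] F [-3.24 -0.33  5.64] gap 50.3
shares [ 0.0014 -0.0005  0.0018] twist 0.0001 q [-22.  -3. 119.  -0.  64. -36.]
```

Request:
{"op": "apply_moves", "data": {"series": "0 0 -0.04 0 1;0 0 -0.1 0 1;0 0 -0.1 0 1;0 0 -0.08 0 1;0 0 -0.02 0.0305 1"}}

```text
time: 4.53
tool_pos: [438.0, -121.0, 126.6]
tcp_rot: [179.7, 0.2, 101.1]
ft_force: [1.3, -0.7, -1.3]
finger_gap: 50.1
grip_force: 37.5
```

Request:
{"op": "apply_moves", "data": {"series": "0.07 0.085 0 0 1;0.07 0.085 0 0 1;0.07 0.085 0 0 1;0.07 0.085 0 0 1;0.06 0.07 0 0 1"}}

```text
time: 4.95
tool_pos: [537.8, 5.4, 121.8]
tcp_rot: [180.0, -0.0, 101.0]
ft_force: [-0.0, -0.1, -1.0]
finger_gap: 50.4
grip_force: 37.4
```

Request:
{"op": "apply_moves", "data": {"series": "0.0263 0.033 0.06 0 1;0 0 0.06 0 1;0 0 0.02 0 1;0 0 0 0 1;0 0 0 0 1"}}

```text
time: 5.37
tool_pos: [544.4, 12.8, 79.8]
tcp_rot: [-179.9, -0.0, 101.0]
ft_force: [-0.6, 0.1, -1.5]
finger_gap: 50.5
grip_force: 37.4
```

```bash
python3 go.py 544.7 13.3 78.5 101;python3 - <<'E'
from bench import *
from h import *
p=sense()["tool_pos"]
for n in("side","top"):
    d=snapshot(n);np.savez(f"{n}2.npz",**d)
    if n=="side":
        u,v=235,190;w=70;cv2.imwrite(f"pics/c2.png",cv2.resize(d["frame"][v-w:v+w,u-w:u+w],(560,560),interpolation=cv2.INTER_CUBIC))
        q=sel(d,p[:2],36,90,135)
        print(len(q),np.median(q,0))
E
```

```text
t 5.37 pos [544.4  12.8  79.8] rot [-179.9   -0.   101. ] F [-0.56  0.07 -1.48] gap 50.5
shares [0.0013 0.0013 0.0043] twist -0.0001 q [ -4.   6. 103.  -0.  71. -15.]
570 [545.32363969  -0.54769354 119.02506483]
```

View pics/c2.png

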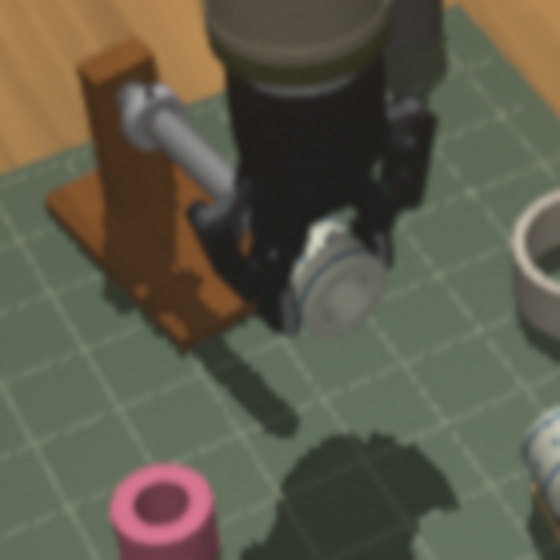

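The side crop shows the drum held level at (340,290), lined up roughly with the rod tip at (230,190). I'll compare the drum and rod axes within that one view, which cancels the camera bias.

```bash
python3 - <<'E'
from h import *
d=load("side2.npz");P=pts(d);h=cv2.cvtColor(d["frame"],cv2.COLOR_BGR2HSV)
u=np.array([np.cos(np.radians(-79)),np.sin(np.radians(-79))]);n=np.array([-u[1],u[0]])
c=np.array([544.4,12.8])
S=(P[...,:2]-c)@u;N=(P[...,:2]-c)@n
m=(abs(S)<30)&(abs(N)<30)&(P[...,2]>65)&(P[...,2]<135)&(h[...,2]>85)&(h[...,1]<90)
q=P[m];s=S[m];print(len(q))
# face: s near max ; body: rest
smax=np.percentile(s,97);print("s range",s.min(),smax)
b=(s<smax-4)&(q[:,2]>105)
C,a,hh,L,e,_=fitcyl(q[b],26,-79,100);print("drum side",C.round(1),a,hh,e,"lat",(C-c)@n)
f=abs(s-smax)<3
print("face N",N[m][f].min(),N[m][f].max(),"z",q[f][:,2].min(),q[f][:,2].max(),len(q[f]))
for nm,dd in(("side",d),("side",load("side0.npz")),("top",load("top0.npz"))):
    P=pts(dd);S=(P[...,:2]-c)@u;N=(P[...,:2]-c)@n
    m=(S<-62)&(S>-120)&(abs(N)<20)&(P[...,2]>88)&(P[...,2]<114)
    q=P[m];C,a,hh,L,e,_=fitcyl(q,10,-79,100);print("rod",nm,len(q),C.round(1),a,hh,e,"lat",(C-c)@n, "s",(C-c)@u)
E
```

```text
479
s range -16.54827591824294 21.399015971376194
drum side [543.6  12.2] -81.11752005998474 101.69172505306153 1.262802605478842 lat -0.8816957014734929
face N -27.350479395786888 23.173399864340336 z 79.33303848059995 129.5161129078166 187
rod side 124 [524.1 110.4] -78.79842547763567 100.773468754766 1.100170253552107 lat -1.3138613833008257 s -99.68021386714112
rod side 195 [525.7 101.9] -79.18958704509744 100.68962127430046 1.0037265427697442 lat -1.3487848550194246 s -91.04948510309727
rod top 210 [529.  102.4] -78.75682035996495 100.90472585265329 1.0258085848462082 lat 2.020378597638145 s -90.91938256302195
```

Request:
{"op": "apply_moves", "data": {"series": "0.03 0 0.0043 0 1;0.03 0 0 0 1;0.03 0 0 0 1;0.02 0 0 0 1;0 0 0 0 1"}}

```text
time: 5.88
tool_pos: [538.5, 47.2, 79.0]
tcp_rot: [180.0, -0.0, 101.1]
ft_force: [0.1, 0.0, -1.7]
finger_gap: 49.9
grip_force: 37.4
```

Request:
{"op": "apply_moves", "data": {"series": "0.03 0 0 0 1;0.03 0 0 0 1;0.03 0 0 0 1;0.02 0 0 0 1;0 0 0 0 1"}}

```text
time: 6.3
tool_pos: [532.0, 79.4, 78.6]
tcp_rot: [-180.0, -0.0, 101.1]
ft_force: [-0.9, 0.7, -2.3]
finger_gap: 50.4
grip_force: 37.4
```

```bash
python3 go.py 530 85 78.5 101
```

```text
t 6.3 pos [532.   79.4  78.6] rot [-180.    -0.   101.1] F [-0.94  0.66 -2.31] gap 50.4
shares [ 0.0196 -0.0029  0.0003] twist 0.0007 q [  3.   5. 104.   0.  71.  -8.]
```

Request:
{"op": "apply_moves", "data": {"series": "0 0.004 0 0 1;0 0.004 0 0 1;0 0 0 0 1"}}

```text
time: 6.55
tool_pos: [534.9, 78.2, 78.6]
tcp_rot: [-180.0, -0.0, 101.0]
ft_force: [-1.0, 1.2, -3.1]
finger_gap: 50.0
grip_force: 37.3
```

Request:
{"op": "apply_moves", "data": {"series": "0 0.0025 0 0 1;0 0 0 0 1"}}

```text
time: 6.72
tool_pos: [535.3, 78.2, 78.5]
tcp_rot: [-179.9, -0.0, 101.0]
ft_force: [-2.5, 0.3, -1.3]
finger_gap: 50.2
grip_force: 37.3
```

Request:
{"op": "apply_moves", "data": {"series": "0 0.002 0 0 1;0 0 0 0 1"}}

```text
time: 6.88
tool_pos: [535.3, 78.2, 78.4]
tcp_rot: [-179.9, 0.0, 101.0]
ft_force: [-5.9, -1.6, -1.2]
finger_gap: 50.1
grip_force: 37.6
```

Request:
{"op": "apply_moves", "data": {"series": "0 -0.0085 0 0 1;0 -0.008 0 0 1;0 -0.004 0 0 1;0 0 0 0 1"}}

```text
time: 7.22
tool_pos: [530.4, 77.3, 79.1]
tcp_rot: [179.9, 0.0, 101.0]
ft_force: [0.4, 0.3, -2.1]
finger_gap: 49.9
grip_force: 37.3
```

Request:
{"op": "apply_moves", "data": {"series": "0 -0.004 0 0 1;0 0 0 0 1"}}

```text
time: 7.38
tool_pos: [529.2, 77.1, 79.0]
tcp_rot: [180.0, 0.0, 101.0]
ft_force: [1.6, -0.3, -2.5]
finger_gap: 50.3
grip_force: 37.3
```

Request:
{"op": "apply_moves", "data": {"series": "0 -0.002 0 0 1;0 0 0 0 1"}}

```text
time: 7.55
tool_pos: [528.5, 77.1, 78.9]
tcp_rot: [180.0, 0.0, 101.0]
ft_force: [1.7, 0.3, -2.3]
finger_gap: 50.0
grip_force: 37.3
```

Request:
{"op": "apply_moves", "data": {"series": "0 -0.003 0 0 1;0 0 0 0 1"}}

```text
time: 7.72
tool_pos: [527.5, 76.9, 78.8]
tcp_rot: [180.0, 0.0, 101.0]
ft_force: [2.2, 0.3, -3.3]
finger_gap: 49.9
grip_force: 37.3
```

Request:
{"op": "apply_moves", "data": {"series": "0 -0.003 0 0 1;0 0 0 0 1"}}

```text
time: 7.88
tool_pos: [527.4, 76.9, 79.0]
tcp_rot: [179.9, 0.0, 101.0]
ft_force: [6.2, 1.8, -5.7]
finger_gap: 49.9
grip_force: 37.6
```

Request:
{"op": "apply_moves", "data": {"series": "0 0.015 0 0 1;0 0 0.008 0 1;0 0 0 0 1;0 0 0 0 1"}}

```text
time: 8.22
tool_pos: [530.7, 77.6, 76.1]
tcp_rot: [-179.9, -0.0, 101.0]
ft_force: [1.2, 0.0, -1.1]
finger_gap: 50.1
grip_force: 38.1
```

```bash
python3 go.py 531.35 77.55 76.5 101
```

```text
t 8.22 pos [530.7  77.6  76.1] rot [-179.9   -0.   101. ] F [ 1.17  0.04 -1.11] gap 50.1
shares [-0.0006  0.0022 -0.0014] twist 0.0001 q [  3.   5. 104.  -0.  70.  -8.]
```

Request:
{"op": "apply_moves", "data": {"series": "0.05 0.0022 0 0 1;0.05 0 0 0 1;0.05 0 0 0 1;0.035 0 0 0 1;0 0 0 0 1"}}

```text
time: 8.63
tool_pos: [520.5, 133.8, 76.4]
tcp_rot: [-180.0, -0.0, 101.1]
ft_force: [0.4, 0.3, -1.1]
finger_gap: 50.2
grip_force: 38.1
```

Request:
{"op": "apply_moves", "data": {"series": "0.005 0 0 0 1;0.005 0 0 0 1;0 0 0 0 1"}}

```text
time: 8.88
tool_pos: [520.6, 134.8, 76.4]
tcp_rot: [180.0, 0.0, 101.0]
ft_force: [0.5, -0.1, -1.5]
finger_gap: 50.0
grip_force: 38.1
```

Request:
{"op": "apply_moves", "data": {"series": "0.004 0 0 0 1;0.004 0 0 0 1;0 0 0 0 1"}}

```text
time: 9.13
tool_pos: [520.1, 137.4, 76.4]
tcp_rot: [180.0, -0.0, 101.0]
ft_force: [0.2, -0.6, -0.8]
finger_gap: 49.9
grip_force: 38.1
```

Request:
{"op": "apply_moves", "data": {"series": "0.003 0 0 0 1;0.003 0 0 0 1;0 0 0 0 1"}}

```text
time: 9.38
tool_pos: [519.7, 139.4, 76.4]
tcp_rot: [-180.0, -0.0, 101.0]
ft_force: [0.4, -0.5, -0.6]
finger_gap: 50.1
grip_force: 38.1
```

Request:
{"op": "apply_moves", "data": {"series": "0.003 0 0 0 1;0.003 0 0 0 1;0 0 0 0 1"}}

```text
time: 9.63
tool_pos: [519.3, 141.2, 76.4]
tcp_rot: [180.0, -0.0, 101.0]
ft_force: [0.2, 0.6, -2.3]
finger_gap: 50.0
grip_force: 38.1
```

Request:
{"op": "apply_moves", "data": {"series": "0.003 0 0 0 1;0.003 0 0 0 1;0 0 0 0 1"}}

```text
time: 9.88
tool_pos: [519.0, 143.0, 76.4]
tcp_rot: [180.0, -0.0, 101.0]
ft_force: [0.2, -0.4, -1.3]
finger_gap: 50.1
grip_force: 38.1
```

Request:
{"op": "apply_moves", "data": {"series": "0.003 0 0 0 1;0.003 0 0 0 1;0 0 0 0 1"}}

```text
time: 10.13
tool_pos: [518.6, 144.8, 76.4]
tcp_rot: [-180.0, -0.0, 101.0]
ft_force: [0.0, 0.1, -0.0]
finger_gap: 50.5
grip_force: 38.1
```

Request:
{"op": "apply_moves", "data": {"series": "0.003 0 0 0 1;0.002 0 0 0 1;0 0 0 0 1"}}

```text
time: 10.38
tool_pos: [518.4, 146.1, 76.4]
tcp_rot: [-180.0, -0.0, 101.0]
ft_force: [-0.1, 0.2, -1.9]
finger_gap: 49.9
grip_force: 38.1
```

Request:
{"op": "apply_moves", "data": {"series": "0.003 0 0 0 1;0.002 0 0 0 1;0 0 0 0 1"}}

```text
time: 10.63
tool_pos: [518.3, 146.4, 76.4]
tcp_rot: [-180.0, 0.1, 101.0]
ft_force: [0.3, -5.3, -0.8]
finger_gap: 49.6
grip_force: 38.2
```

Request:
{"op": "apply_moves", "data": {"series": "0.0016 0 0 0 1;0 0 0 0 1;0 0 0 0 1"}}

```text
time: 10.88
tool_pos: [518.3, 146.5, 76.4]
tcp_rot: [-180.0, 0.1, 101.0]
ft_force: [0.6, -8.1, -0.7]
finger_gap: 49.9
grip_force: 38.2
```

Request:
{"op": "apply_moves", "data": {"series": "-0.005 0 0 0 1;0 0 0.006 0 1;0 0 0 0 1;0 0 0 0 -1;0 0 0 0 -1"}}

```text
time: 11.3
tool_pos: [518.3, 146.8, 74.7]
tcp_rot: [180.0, -0.0, 101.0]
ft_force: [-1.2, -0.7, -0.4]
finger_gap: 72.3
grip_force: 0.0
```

Request:
{"op": "apply_moves", "data": {"series": "0 0 0 0 -1;0 0 -0.04 0 -1;0 0 -0.1 0 -1;0 0 -0.1 0 -1;0 0 -0.1 0 -1"}}

```text
time: 11.72
tool_pos: [517.9, 146.6, 178.5]
tcp_rot: [-180.0, -0.0, 101.0]
ft_force: [0.2, 0.2, -0.0]
finger_gap: 85.2
grip_force: 0.0
```

```bash
python3 go.py 522.7 -314.3 160 102
```

```text
t 11.72 pos [517.9 146.6 178.5] rot [-180.   -0.  101.] F [ 0.21  0.16 -0.01] gap 85.2
shares [-1.5111 -0.2781  0.0617] twist -0.0085 q [10. -0. 99.  0. 81. -1.]
```

Request:
{"op": "apply_moves", "data": {"series": "-0.1 -0.0214 0 -0.0085 -1;-0.118 -0.0214 0 0 -1;-0.118 -0.0214 0 0 -1;-0.118 -0.0214 0 0 -1;-0.118 -0.0214 0 0 -1"}}

```text
time: 12.13
tool_pos: [522.1, -29.4, 178.1]
tcp_rot: [179.9, 0.0, 102.0]
ft_force: [0.1, 1.1, -0.8]
finger_gap: 85.6
grip_force: 0.0
```

Request:
{"op": "apply_moves", "data": {"series": "-0.118 -0.0214 0 0 -1;-0.118 -0.0214 0 0 -1;-0.118 -0.0214 0 0 -1;-0.118 -0.0214 0 0 -1;-0.118 -0.0214 0 0 -1"}}

```text
time: 12.55
tool_pos: [527.4, -209.6, 178.0]
tcp_rot: [179.9, 0.0, 102.0]
ft_force: [0.8, -1.0, 0.1]
finger_gap: 85.3
grip_force: 0.0
```

Request:
{"op": "apply_moves", "data": {"series": "-0.118 -0.0214 0.03 0 -1;-0.118 -0.0214 0.03 0 -1;-0.113 -0.0214 0 0 -1;0 0 0 0 -1;0 0 0 0 -1"}}

```text
time: 12.97
tool_pos: [529.9, -316.1, 159.2]
tcp_rot: [180.0, 0.0, 101.8]
ft_force: [-0.2, 0.3, -0.3]
finger_gap: 85.3
grip_force: 0.0
```

```bash
python3 go.py 522.7 -314.3 22 102; python3 - <<'E'
from bench import *
from h import *
d=snapshot("side")
cs=cv2.resize(d["frame"][120:240,120:260],(560,480),interpolation=cv2.INTER_CUBIC);cv2.imwrite("pics/c3.png",cs);np.savez("side3.npz",**d)
E
```

```text
t 12.97 pos [ 529.9 -316.1  159.2] rot [180.    0.  101.8] F [-0.17  0.27 -0.25] gap 85.3
shares [ 0.0107 -0.0224  0.4573] twist -0.0016 q [-36.  12.  87.   0.  80. -47.]
```

View pics/c3.png

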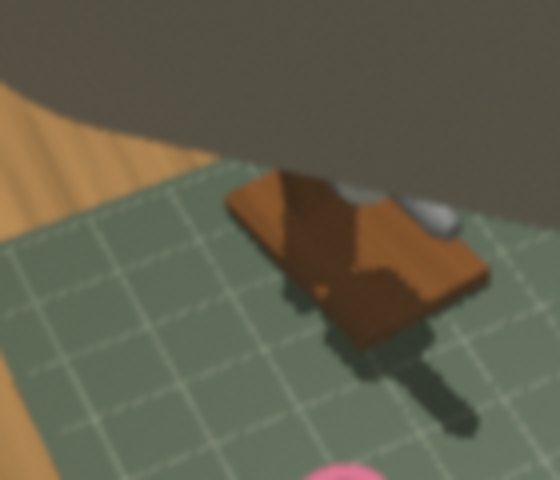

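The arm hides most of the stand, but the rod end (430,215) and the drum's lower edge (355,190) are in place. Now I'll grasp the bulb.

Request:
{"op": "apply_moves", "data": {"series": "0.0107 -0.0224 0 0 -1;0 0 0.1 0 -1;0 0 0.1 0 -1;0 0 0.1 0 -1;0 0 0.09 0 -1"}}

```text
time: 13.43
tool_pos: [522.8, -310.6, 40.9]
tcp_rot: [180.0, -0.0, 102.1]
ft_force: [0.8, -0.3, 0.1]
finger_gap: 85.1
grip_force: 0.0
```

Request:
{"op": "apply_moves", "data": {"series": "0 0 0.05 0 -1;0 0 0.014 0 -1;0 0 0 0 -1;0 0 0 0 -1"}}

```text
time: 13.77
tool_pos: [523.8, -312.1, 23.9]
tcp_rot: [179.9, 0.1, 102.0]
ft_force: [0.4, -0.8, -0.6]
finger_gap: 85.3
grip_force: 0.0
```

```bash
python3 go.py 522.7 -314.3 22 102
```

```text
t 13.77 pos [ 523.8 -312.1   23.9] rot [1.799e+02 1.000e-01 1.020e+02] F [ 0.39 -0.82 -0.6 ] gap 85.3
shares [-0.0064 -0.005   0.0062] twist 0.0004 q [-36.  20.  94.   0.  66. -48.]
```

Request:
{"op": "apply_moves", "data": {"series": "-0.0064 -0.005 0.006 0 -1;0 0 0 0 1;0 0 0 0 1;0 0 0 0 1;0 0 0 0 1"}}

```text
time: 14.18
tool_pos: [522.7, -315.2, 21.9]
tcp_rot: [179.9, 0.1, 102.0]
ft_force: [-0.8, -0.2, 5.2]
finger_gap: 54.1
grip_force: 36.2
```

Request:
{"op": "apply_moves", "data": {"series": "0 0 0 0 1;0 0 0 0 1;0 0 0 0 1"}}

```text
time: 14.43
tool_pos: [522.6, -315.2, 21.8]
tcp_rot: [179.9, 0.1, 102.0]
ft_force: [-1.3, 0.6, 6.4]
finger_gap: 54.4
grip_force: 36.3
```

Request:
{"op": "apply_moves", "data": {"series": "0 0 -0.04 0 1;0 0 -0.1 0 1;0 0 -0.1 0 1;0 0 -0.08 0.0087 1;0 0 0 0 1"}}

```text
time: 14.85
tool_pos: [525.1, -316.9, 124.1]
tcp_rot: [179.6, 0.4, 100.9]
ft_force: [1.2, -0.7, -0.1]
finger_gap: 54.1
grip_force: 37.7
```

```bash
python3 go.py 545.5 5 120 101
```

```text
t 14.85 pos [ 525.1 -316.9  124.1] rot [179.6   0.4 100.9] F [ 1.17 -0.74 -0.06] gap 54.1
shares [1.0407 0.2704 0.0137] twist -0.0006 q [-36.  13.  90.  -0.  76. -47.]
```

Request:
{"op": "apply_moves", "data": {"series": "0.1 0.03 0 0 1;0.1156 0.03 0 0 1;0.1156 0.03 0 0 1;0.1156 0.03 0 0 1;0.1156 0.03 0 0 1"}}

```text
time: 15.27
tool_pos: [533.4, -138.9, 116.4]
tcp_rot: [-180.0, -0.0, 101.0]
ft_force: [0.6, -0.2, -1.5]
finger_gap: 53.8
grip_force: 37.7
```

Request:
{"op": "apply_moves", "data": {"series": "0.1156 0.03 0 0 1;0.1156 0.03 0 0 1;0.1156 0.03 0 0 1;0.1 0.03 0 0 1;0.03 0 0 0 1"}}

```text
time: 15.68
tool_pos: [541.9, 11.1, 116.6]
tcp_rot: [180.0, -0.1, 101.2]
ft_force: [0.6, -0.1, -1.9]
finger_gap: 54.0
grip_force: 37.7
```

Request:
{"op": "apply_moves", "data": {"series": "0 0 0.06 0 1;0 0 0.06 0 1;0 0 0.02 0 1;0 0 0 0 1;0 0 0 0 1"}}

```text
time: 16.1
tool_pos: [541.6, 6.5, 74.5]
tcp_rot: [-179.9, -0.0, 101.0]
ft_force: [-0.2, 0.5, -1.4]
finger_gap: 53.7
grip_force: 37.6
```

```bash
python3 go.py 545.5 5 75.6 101
```

```text
t 16.1 pos [541.6   6.5  74.5] rot [-179.9   -0.   101. ] F [-0.24  0.49 -1.44] gap 53.7
shares [-0.0072  0.0117 -0.0035] twist -0.0003 q [ -5.   6. 104.  -0.  70. -16.]
```

Request:
{"op": "apply_moves", "data": {"series": "0 0.0117 -0.0035 0 1;0.04 0 0 0 1;0.04 0 0 0 1;0.04 0 0 0 1;0 0 0 0 1"}}

```text
time: 16.52
tool_pos: [538.2, 45.5, 76.0]
tcp_rot: [180.0, -0.1, 101.1]
ft_force: [-0.7, 0.3, -2.1]
finger_gap: 54.2
grip_force: 37.7
```

Request:
{"op": "apply_moves", "data": {"series": "0.04 0 0 0 1;0.04 0 0 0 1;0.02 0 0 0 1;0 0 0 0 1;0 0 0 0 1"}}

```text
time: 16.93
tool_pos: [532.7, 72.8, 75.6]
tcp_rot: [-180.0, 0.0, 101.1]
ft_force: [0.0, -1.3, -1.8]
finger_gap: 54.3
grip_force: 37.7
```

```bash
python3 go.py 527.9 95 75.6 101
```

```text
t 16.93 pos [532.7  72.8  75.6] rot [-180.     0.   101.1] F [ 0.05 -1.34 -1.81] gap 54.3
shares [ 0.0756 -0.0017  0.    ] twist 0.0005 q [  2.   5. 104.  -0.  70.  -9.]
```

Request:
{"op": "apply_moves", "data": {"series": "0.03 0 0 0 1;0.03 0 0 0 1;0.013 0 0 0 1;0 0 0 0 1;0 0 0 0 1"}}

```text
time: 17.35
tool_pos: [528.7, 94.0, 75.6]
tcp_rot: [-180.0, 0.0, 101.0]
ft_force: [0.5, -0.1, -0.8]
finger_gap: 54.4
grip_force: 37.7
```

Request:
{"op": "apply_moves", "data": {"series": "0.004 0 0 0 1;0.004 0 0 0 1;0 0 0 0 1"}}

```text
time: 17.6
tool_pos: [528.3, 96.1, 75.6]
tcp_rot: [-180.0, -0.0, 101.0]
ft_force: [0.1, -0.2, -1.6]
finger_gap: 54.1
grip_force: 37.7
```

Request:
{"op": "apply_moves", "data": {"series": "0.003 0 0 0 1;0.003 0 0 0 1;0 0 0 0 1"}}

```text
time: 17.85
tool_pos: [527.9, 98.0, 75.6]
tcp_rot: [-180.0, -0.0, 101.0]
ft_force: [-0.6, -0.2, -1.5]
finger_gap: 54.2
grip_force: 37.7
```

Request:
{"op": "apply_moves", "data": {"series": "0.003 0 0 0 1;0.002 0 0 0 1;0 0 0 0 1"}}

```text
time: 18.1
tool_pos: [527.6, 99.5, 75.7]
tcp_rot: [-180.0, -0.0, 101.0]
ft_force: [0.6, 0.7, -1.4]
finger_gap: 54.1
grip_force: 37.7
```

Request:
{"op": "apply_moves", "data": {"series": "0.003 0 0 0 1;0.002 0 0 0 1;0 0 0 0 1"}}

```text
time: 18.35
tool_pos: [527.3, 101.0, 75.6]
tcp_rot: [-180.0, -0.0, 101.0]
ft_force: [-0.4, 0.3, -0.7]
finger_gap: 54.1
grip_force: 37.7
```

Request:
{"op": "apply_moves", "data": {"series": "0.003 0 0 0 1;0.002 0 0 0 1;0 0 0 0 1"}}

```text
time: 18.6
tool_pos: [527.0, 102.4, 75.7]
tcp_rot: [-180.0, -0.0, 101.0]
ft_force: [1.4, 0.6, -1.5]
finger_gap: 54.1
grip_force: 37.7
```

Request:
{"op": "apply_moves", "data": {"series": "0.003 0 0 0 1;0.002 0 0 0 1;0 0 0 0 1"}}

```text
time: 18.85
tool_pos: [526.8, 103.9, 75.7]
tcp_rot: [-180.0, -0.0, 101.0]
ft_force: [0.6, -0.7, -1.0]
finger_gap: 54.2
grip_force: 37.7
```

Request:
{"op": "apply_moves", "data": {"series": "0.003 0 0 0 1;0.002 0 0 0 1;0 0 0 0 1"}}

```text
time: 19.1
tool_pos: [526.6, 105.1, 75.7]
tcp_rot: [180.0, 0.0, 101.0]
ft_force: [0.9, -0.6, -1.1]
finger_gap: 53.7
grip_force: 37.6
```

Request:
{"op": "apply_moves", "data": {"series": "0.002 0 0 0 1;0.002 0 0 0 1;0 0 0 0 1"}}

```text
time: 19.35
tool_pos: [526.6, 105.4, 75.7]
tcp_rot: [180.0, 0.1, 101.0]
ft_force: [1.4, -6.5, -1.8]
finger_gap: 54.0
grip_force: 37.5
```

Request:
{"op": "apply_moves", "data": {"series": "0.001 0 0 0 1;0 0 0 0 1;0 0 0 0 1"}}

```text
time: 19.6
tool_pos: [526.6, 105.4, 75.7]
tcp_rot: [180.0, 0.1, 101.0]
ft_force: [2.0, -7.8, -1.3]
finger_gap: 54.0
grip_force: 37.4
```

Request:
{"op": "apply_moves", "data": {"series": "-0.0045 0 0 0 1;0 0 0.006 0 1;0 0 0 0 1;0 0 0 0 -1;0 0 0 0 -1"}}

```text
time: 20.02
tool_pos: [526.4, 105.8, 73.9]
tcp_rot: [-180.0, -0.0, 101.0]
ft_force: [-0.4, -0.6, -0.8]
finger_gap: 76.2
grip_force: 0.0
```

Request:
{"op": "apply_moves", "data": {"series": "0 0 0 0 -1;0 0 -0.04 0 -1;0 0 -0.1 0 -1;0 0 -0.1 0 -1;0 0 -0.1 0 -1"}}

```text
time: 20.43
tool_pos: [526.0, 105.6, 177.7]
tcp_rot: [-180.0, -0.0, 101.0]
ft_force: [0.4, -0.2, -0.1]
finger_gap: 85.5
grip_force: 0.0
```

```bash
python3 go.py 625 -111 160 85.3
```

```text
t 20.43 pos [526.  105.6 177.7] rot [-180.   -0.  101.] F [ 0.44 -0.17 -0.07] gap 85.5
shares [-0.7716  0.1861  0.0589] twist 0.1371 q [ 6. -1. 99.  0. 81. -5.]
```

Request:
{"op": "apply_moves", "data": {"series": "-0.1 0.0266 0 0 -1;-0.112 0.0266 0 0 -1;-0.112 0.0266 0 0 -1;-0.112 0.0266 0.01 0 -1;-0.112 0.0266 0.01 0 -1"}}

```text
time: 20.85
tool_pos: [597.9, -49.7, 171.5]
tcp_rot: [179.9, 0.0, 101.0]
ft_force: [0.0, 0.1, 0.6]
finger_gap: 85.6
grip_force: 0.0
```

Request:
{"op": "apply_moves", "data": {"series": "-0.112 0.0266 0.02 0 -1;-0.112 0.0266 0.02 0 -1;0 0 0 0.046 -1;0 0 0 0.046 -1;0 0 0 0.045 -1"}}

```text
time: 21.27
tool_pos: [625.6, -112.1, 158.4]
tcp_rot: [-180.0, -0.0, 85.0]
ft_force: [0.2, 1.1, -0.0]
finger_gap: 85.2
grip_force: 0.0
```

Request:
{"op": "apply_moves", "data": {"series": "0 0 0 0 -1;0 0 0 0 -1"}}

```text
time: 21.43
tool_pos: [625.7, -111.2, 158.7]
tcp_rot: [180.0, 0.0, 85.5]
ft_force: [-0.1, -0.0, 0.1]
finger_gap: 85.6
grip_force: 0.0
```

```bash
python3 go.py 625 -111 18 85.3; python3 - <<'E'
from bench import *
from h import *
d=snapshot("side");np.savez("side4.npz",**d)
cv2.imwrite("pics/c4.png",cv2.resize(d["frame"][100:270,150:370],(792,612)[:2],interpolation=cv2.INTER_CUBIC)[:600])
E
```

```text
t 21.43 pos [ 625.7 -111.2  158.7] rot [180.    0.   85.5] F [-0.05 -0.02  0.06] gap 85.6
shares [ 0.0006 -0.0023  0.469 ] twist 0.0014 q [-15.  15.  84.   0.  81. -10.]
```

View pics/c4.png

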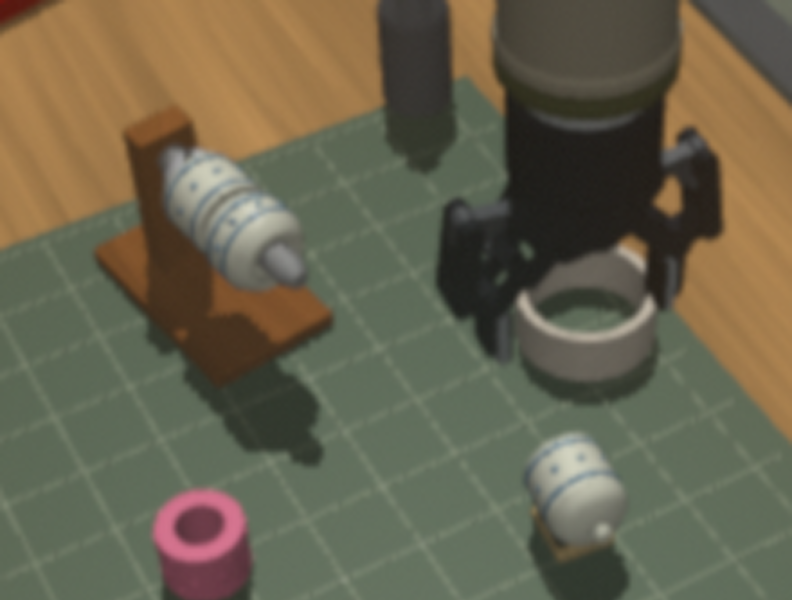

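The drum and bulb sit closed on the rod, around (235,220) in the crop. The cap lies at (578,490) below the gripper. I'll descend and grasp it.

Request:
{"op": "apply_moves", "data": {"series": "0 -0.002 0.1 0 -1;0 0 0.1 0 -1;0 0 0.1 0 -1;0 0 0.1 0 -1;0 0 0.05 0 -1", "squeeze": 45}}

```text
time: 21.9
tool_pos: [622.4, -110.3, 18.9]
tcp_rot: [-179.7, -0.1, 85.5]
ft_force: [-0.6, 0.8, -0.1]
finger_gap: 85.1
grip_force: 0.0
```

Request:
{"op": "apply_moves", "data": {"series": "0 0 0.015 0 -1;0 0 0 0 -1;0 0 0 0 -1"}}

```text
time: 22.15
tool_pos: [626.1, -111.5, 20.1]
tcp_rot: [179.9, 0.0, 85.3]
ft_force: [-0.2, 0.3, 0.9]
finger_gap: 85.4
grip_force: 0.0
```

```bash
python3 go.py 625 -111 18 85.3
```

```text
t 22.15 pos [ 626.1 -111.5   20.1] rot [179.9   0.   85.3] F [-0.25  0.26  0.91] gap 85.4
shares [ 0.0013 -0.0036  0.0071] twist 0.0003 q [-15.  23.  89.  -0.  67. -10.]
```

Request:
{"op": "apply_moves", "data": {"series": "0.001 -0.0036 0.007 0 -1;0 0 0 0 1;0 0 0 0 1;0 0 0 0 1;0 0 0 0 1"}}

```text
time: 22.57
tool_pos: [624.4, -111.0, 17.3]
tcp_rot: [179.9, 0.0, 85.3]
ft_force: [-1.7, 0.3, 2.3]
finger_gap: 46.4
grip_force: 45.6
```

Request:
{"op": "apply_moves", "data": {"series": "0 0 0 0 1;0 0 0 0 1;0 0 0 0 1"}}

```text
time: 22.82
tool_pos: [624.4, -111.0, 17.3]
tcp_rot: [179.9, 0.0, 85.3]
ft_force: [-0.9, 0.7, 6.3]
finger_gap: 46.3
grip_force: 45.8
```

Request:
{"op": "apply_moves", "data": {"series": "0 0 -0.04 0 1;0 0 -0.1 0 1;0 0 -0.1 0 1;0 0 -0.1 0 1;0 0 0 0 1"}}

```text
time: 23.23
tool_pos: [628.0, -111.9, 126.9]
tcp_rot: [179.4, 0.1, 85.3]
ft_force: [1.8, 0.2, 0.4]
finger_gap: 45.9
grip_force: 46.4
```

```bash
python3 go.py 546.5 0 130 101
```

```text
t 23.23 pos [ 628.  -111.9  126.9] rot [1.794e+02 1.000e-01 8.530e+01] F [1.77 0.23 0.42] gap 45.9
shares [ 0.3495 -0.3012 -0.0102] twist -0.137 q [-15.  17.  86.   0.  77. -10.]
```

Request:
{"op": "apply_moves", "data": {"series": "0 0 0 -0.046 1;0 0 0 -0.046 1;0 0 0 -0.045 1;0.07 -0.04 0 0 1;0.1 -0.05 0 0 1"}}

```text
time: 23.65
tool_pos: [588.0, -67.4, 118.7]
tcp_rot: [179.9, 0.1, 100.9]
ft_force: [1.1, 0.8, -1.4]
finger_gap: 46.2
grip_force: 46.5
```

Request:
{"op": "apply_moves", "data": {"series": "0.1 -0.05 0 0 1;0.1 -0.04 0 0 1;0.048 -0.0156 0.02 0 1;0 0 0.06 0 1;0 0 0.06 0 1"}}

```text
time: 24.07
tool_pos: [542.9, 2.2, 77.5]
tcp_rot: [179.8, 0.0, 101.1]
ft_force: [-0.2, -0.1, -0.9]
finger_gap: 46.1
grip_force: 46.5
```

Request:
{"op": "apply_moves", "data": {"series": "0 0 0.025 0 1;0 0 0 0 1;0 0 0 0 1;0 0 0 0 1"}}

```text
time: 24.4
tool_pos: [543.1, 0.8, 69.9]
tcp_rot: [179.9, 0.0, 101.0]
ft_force: [-0.1, -0.2, -0.4]
finger_gap: 46.0
grip_force: 46.5
```

```bash
python3 go.py 546.4 0 77.2 101;python3 - <<'E'
from h import *
from bench import snapshot
d=snapshot("side");np.savez("side5.npz",**d)
cv2.imwrite("pics/c5.png",cv2.resize(d["frame"][110:250,150:330],(720,560),interpolation=cv2.INTER_CUBIC))
# in-view check: bulb/rod/cap lateral offset vs rod line through (531.35,77.55), yaw -79
u=np.array([np.cos(np.radians(-79)),np.sin(np.radians(-79))]);n=np.array([-u[1],u[0]]);c=np.array([531.35,77.55])
P=pts(d);h=cv2.cvtColor(d["frame"],cv2.COLOR_BGR2HSV);S=(P[...,:2]-c)@u;N=(P[...,:2]-c)@n
m=(S>55)&(S<105)&(abs(N)<30)&(P[...,2]>104)&(P[...,2]<130)&(h[...,2]>80)&(h[...,1]<90)
q=P[m];C,a,hh,L,e,_=fitcyl(q,24,-79,100);print("cap",len(q),a,hh,e,"lat",(C-c)@n)
m=(S>2)&(S<14)&(abs(N)<14)&(P[...,2]>90)&(P[...,2]<114);q=P[m]
C,a,hh,L,e,_=fitcyl(q,10,-79,100);print("rod",len(q),a,hh,e,"lat",(C-c)@n)
E
```

```text
t 24.4 pos [543.1   0.8  69.9] rot [179.9   0.  101. ] F [-0.15 -0.18 -0.37] gap 46.0
shares [-0.0046  0.0103 -0.0244] twist -0.0003 q [ -5.   7. 104.   0.  70. -16.]
cap 255 -81.04968199219988 92.84013543392845 1.572031084391932 lat -4.097675965988894
rod 3 239.7088172421357 96.7031039752042 5.329070518200751e-15 lat -14.311430633214199
```

View pics/c5.png

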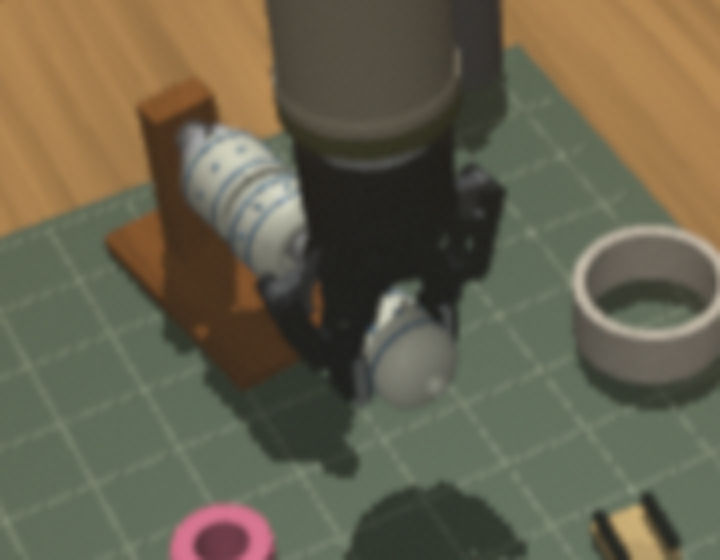

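Request:
{"op": "apply_moves", "data": {"series": "0 0.0103 -0.0244 0 1;0.04 0 0 0 1;0.04 0 0 0 1;0.034 0 0 0 1;0 0 0 0 1"}}

```text
time: 24.87
tool_pos: [538.2, 37.7, 76.0]
tcp_rot: [-180.0, -0.1, 101.1]
ft_force: [-0.0, 0.3, -2.0]
finger_gap: 46.2
grip_force: 46.5
```

Request:
{"op": "apply_moves", "data": {"series": "0 0 0 0 1;0 0 0 0 1"}}

```text
time: 25.03
tool_pos: [538.6, 35.5, 75.9]
tcp_rot: [-180.0, 0.0, 101.0]
ft_force: [-0.1, 0.4, -1.5]
finger_gap: 46.0
grip_force: 46.5
```

```bash
python3 go.py 539.6 35 77.2 101
```

```text
t 25.03 pos [538.6  35.5  75.9] rot [-180.    0.  101.] F [-0.08  0.37 -1.5 ] gap 46.0
shares [-0.0024  0.0029 -0.0042] twist 0.0004 q [ -2.   6. 104.  -0.  70. -13.]
```

Request:
{"op": "apply_moves", "data": {"series": "0 0.003 -0.0042 0 1;0.008 0 0 0 1;0.008 0 0 0 1;0 0 0 0 1"}}

```text
time: 25.37
tool_pos: [538.7, 40.3, 77.3]
tcp_rot: [-180.0, -0.0, 101.0]
ft_force: [-0.8, 0.5, -0.1]
finger_gap: 46.0
grip_force: 46.5
```

Request:
{"op": "apply_moves", "data": {"series": "0.006 0 0 0 1;0.006 0 0 0 1;0 0 0 0 1"}}

```text
time: 25.62
tool_pos: [538.0, 43.9, 77.3]
tcp_rot: [-180.0, -0.0, 101.0]
ft_force: [0.3, 0.4, -0.7]
finger_gap: 45.8
grip_force: 46.5
```

Request:
{"op": "apply_moves", "data": {"series": "0.005 0 0 0 1;0.004 0 0 0 1;0 0 0 0 1"}}

```text
time: 25.87
tool_pos: [537.5, 46.5, 77.3]
tcp_rot: [180.0, -0.0, 101.0]
ft_force: [0.6, 0.3, -0.5]
finger_gap: 46.4
grip_force: 46.5
```

Request:
{"op": "apply_moves", "data": {"series": "0.004 0 0 0 1;0.003 0 0 0 1;0 0 0 0 1"}}

```text
time: 26.12
tool_pos: [537.1, 48.5, 77.3]
tcp_rot: [-180.0, -0.0, 101.0]
ft_force: [0.5, -0.5, -0.7]
finger_gap: 46.0
grip_force: 46.5
```

Request:
{"op": "apply_moves", "data": {"series": "0.004 0 0 0 1;0.003 0 0 0 1;0 0 0 0 1"}}

```text
time: 26.37
tool_pos: [536.7, 50.6, 77.3]
tcp_rot: [-180.0, -0.0, 101.0]
ft_force: [-0.3, -0.7, -0.4]
finger_gap: 46.1
grip_force: 46.5
```

Request:
{"op": "apply_moves", "data": {"series": "0.004 0 0 0 1;0.003 0 0 0 1;0 0 0 0 1"}}

```text
time: 26.62
tool_pos: [536.3, 52.6, 77.2]
tcp_rot: [-180.0, -0.0, 101.0]
ft_force: [-0.0, 0.6, -1.5]
finger_gap: 46.2
grip_force: 46.5
```

Request:
{"op": "apply_moves", "data": {"series": "0.004 0 0 0 1;0.003 0 0 0 1;0 0 0 0 1"}}

```text
time: 26.87
tool_pos: [535.8, 54.6, 77.2]
tcp_rot: [-180.0, -0.0, 101.0]
ft_force: [-0.1, -0.6, -2.1]
finger_gap: 46.0
grip_force: 46.4
```

Request:
{"op": "apply_moves", "data": {"series": "0.003 0 0 0 1;0.003 0 0 0 1;0 0 0 0 1"}}

```text
time: 27.12
tool_pos: [535.5, 56.4, 77.2]
tcp_rot: [-180.0, -0.0, 101.0]
ft_force: [-0.2, -0.9, -3.1]
finger_gap: 46.2
grip_force: 46.4
```

Request:
{"op": "apply_moves", "data": {"series": "0.003 0 0 0 1;0.003 0 0 0 1;0 0 0 0 1"}}

```text
time: 27.37
tool_pos: [535.1, 58.4, 77.2]
tcp_rot: [-180.0, -0.0, 101.0]
ft_force: [0.0, -0.0, -2.4]
finger_gap: 45.9
grip_force: 46.5
```

Request:
{"op": "apply_moves", "data": {"series": "0.003 0 0 0 1;0.003 0 0 0 1;0 0 0 0 1"}}

```text
time: 27.62
tool_pos: [534.8, 60.1, 77.2]
tcp_rot: [-180.0, -0.0, 101.0]
ft_force: [0.6, -1.0, -4.0]
finger_gap: 46.5
grip_force: 46.6
```

Request:
{"op": "apply_moves", "data": {"series": "0.003 0 0 0 1;0.002 0 0 0 1;0 0 0 0 1"}}

```text
time: 27.87
tool_pos: [534.6, 61.4, 77.3]
tcp_rot: [-180.0, -0.0, 101.0]
ft_force: [0.1, -0.6, -4.7]
finger_gap: 46.1
grip_force: 46.6
```

Request:
{"op": "apply_moves", "data": {"series": "0.002 0 0 0 1;0.002 0 0 0 1;0 0 0 0 1"}}

```text
time: 28.12
tool_pos: [534.4, 62.6, 77.3]
tcp_rot: [-180.0, -0.0, 101.0]
ft_force: [-0.1, -2.1, -3.8]
finger_gap: 46.0
grip_force: 46.6
```

Request:
{"op": "apply_moves", "data": {"series": "0.002 0 0 0 1;0.001 0 0 0 1;0 0 0 0 1"}}

```text
time: 28.37
tool_pos: [534.2, 63.4, 77.3]
tcp_rot: [-180.0, -0.0, 101.0]
ft_force: [-0.0, -1.3, -3.9]
finger_gap: 46.1
grip_force: 46.6
```

Request:
{"op": "apply_moves", "data": {"series": "0.002 0 0 0 1;0.001 0 0 0 1;0 0 0 0 1"}}

```text
time: 28.62
tool_pos: [534.1, 64.3, 77.3]
tcp_rot: [-180.0, -0.0, 101.0]
ft_force: [0.5, -1.7, -4.4]
finger_gap: 46.1
grip_force: 46.6
```

Request:
{"op": "apply_moves", "data": {"series": "0.002 0 0 0 1;0.001 0 0 0 1;0 0 0 0 1"}}

```text
time: 28.87
tool_pos: [533.9, 65.1, 77.3]
tcp_rot: [-180.0, 0.0, 101.0]
ft_force: [0.3, -1.5, -4.0]
finger_gap: 46.1
grip_force: 46.6
```

Request:
{"op": "apply_moves", "data": {"series": "0.002 0 0 0 1;0.001 0 0 0 1;0 0 0 0 1"}}

```text
time: 29.12
tool_pos: [533.8, 65.6, 77.4]
tcp_rot: [-180.0, 0.0, 101.0]
ft_force: [1.2, -6.0, -4.6]
finger_gap: 46.0
grip_force: 46.6
```

Request:
{"op": "apply_moves", "data": {"series": "0.002 0 0 0 1;0.001 0 0 0 1;0 0 0 0 1"}}

```text
time: 29.37
tool_pos: [533.8, 65.7, 77.4]
tcp_rot: [-180.0, 0.1, 101.0]
ft_force: [0.8, -8.9, -4.3]
finger_gap: 46.3
grip_force: 46.6
```

Request:
{"op": "apply_moves", "data": {"series": "0.0006 0 0 0 1;0 0 0 0 1;0 0 0 0 1"}}

```text
time: 29.62
tool_pos: [533.7, 65.7, 77.4]
tcp_rot: [-180.0, 0.1, 101.0]
ft_force: [0.2, -8.3, -4.3]
finger_gap: 46.5
grip_force: 46.6
```

Request:
{"op": "apply_moves", "data": {"series": "-0.0035 0 0 0 1;0 0 0 0 1"}}

```text
time: 29.78
tool_pos: [533.7, 65.6, 77.3]
tcp_rot: [-180.0, 0.0, 101.0]
ft_force: [0.2, -5.5, -4.4]
finger_gap: 46.0
grip_force: 46.6
```

Request:
{"op": "apply_moves", "data": {"series": "-0.0025 0 0 0 1;0 0 0 0 1;0 0 0 0 -1;0 0 0 0 -1;0 0 0 0 -1"}}

```text
time: 30.2
tool_pos: [534.5, 65.7, 78.0]
tcp_rot: [179.9, -0.0, 101.0]
ft_force: [0.1, -0.4, 0.2]
finger_gap: 80.0
grip_force: 0.0
```

Request:
{"op": "apply_moves", "data": {"series": "0 0 0 0 -1;0 0 -0.04 0 -1;0 0 -0.1 0 -1;0 0 -0.1 0 -1;0 0 -0.1 0 -1"}}

```text
time: 30.62
tool_pos: [533.6, 65.4, 181.3]
tcp_rot: [-180.0, -0.0, 101.0]
ft_force: [0.8, -0.5, 0.6]
finger_gap: 85.8
grip_force: 0.0
```

Request:
{"op": "apply_moves", "data": {"series": "-0.1 0 0 0 -1;-0.1 0 0 0 -1;-0.1 0 0 0 -1;-0.1 0 0 0 -1;0 0 0 0 -1"}}

```text
time: 31.03
tool_pos: [557.7, -57.2, 180.8]
tcp_rot: [179.9, 0.2, 100.8]
ft_force: [0.6, -0.1, 0.2]
finger_gap: 85.6
grip_force: 0.0
```

```bash
python3 go.py 500 0 200 101; python3 - <<'E'
from h import *
from bench import snapshot
ims=[]
for n,(u,v) in(("side",(215,165)),("top",(215,247))):
    d=snapshot(n);w=40;ims.append(cv2.resize(d["frame"][v-w:v+w,u-w:u+w],(400,400),interpolation=cv2.INTER_CUBIC))
cv2.imwrite("pics/c6.png",np.hstack(ims))
E
```

```text
t 31.03 pos [557.7 -57.2 180.8] rot [179.9   0.2 100.8] F [ 0.63 -0.11  0.24] gap 85.6
shares [ 0.2233 -0.1531 -0.064 ] twist -0.0018 q [-11.   3.  95.  -0.  82. -22.]
```

View pics/c6.png

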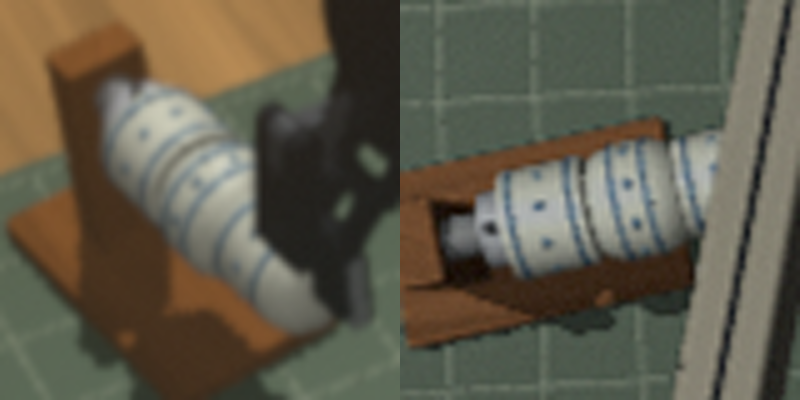

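The crops show collar, drum, bulb and cap in line with no visible gaps: joints at top crop (588,205) and (680,185). The gripper is clear.

```bash
python3 -c "
from bench import *
print(hand_in())"
```

```text
the job is handed in; nothing more can be done
None
```

I handed the job in at about 31 s with drum, bulb and cap closed on the rod and let go; each was pressed home at about 8 N (the cap about 7 N beyond sliding), the last pictures show no visible gaps, and no verdict came back.

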